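Filter in, then switch on the microscope light source

TASK

Get the microscope's light source running: first push its filter slide fully home, so that the lamp never comes on without the filter, and then switch it on by rocking the mains switch over with a fingertip. Feel your way onto the controls and press them gently, as how high the jack is wound up has not been measured; leave the glassware and the slide box beside it alone.

Things in the scene. Friction and masses are not known exactly. Their poses are not given: they have to be found in the camera images.
- jack: Aluminium lab jack fixed to the bench; a cream LED light source (180 x 130 x 95 mm, flat top) is bolted centrally on its top plate. Origin: centre of the 200 x 200 mm foot, on the bench; x to the source's back (round black socket), y to its left, z up. Only the foot is measured: the top plate, level, stands 75 to 99 mm above the bench and is rigid. Parts break above 22 N.
- under_rocker (a point): Bench-height point plumb below the pivot of the mains rocker, axes as the jack's. The rocker is in the top of the source near its front edge, in a flat black bezel (30 x 40 mm, 1 mm proud). Not used: the dimmer knob, 24 mm across, 15 mm high, 58 mm from it to +y.
- rocker (a joint): Grey rocker, 24 mm along the jack's x, 32 mm along y; two facets in a shallow V, tips about x. Value: 0 rad = off, right (-y) end up; 0.384 = on, right end down. The facet that is down lies level 98.4 mm above the jack's top plate, the raised outer end 6 mm higher. Over-centre spring: pressed 10 to 16 mm from the pivot it resists with up to about 8 N, then snaps over and stays.
- under_tab (a point): Bench-height point plumb below the middle of the outer face of the filter slide's finger tab, as it will be when home; axes as the jack's. The tab is upright, bare aluminium, 36 mm along x, 5 mm thick, from 68 to 104 mm above the jack's top plate (9 mm over the top of the case), with free air beyond and below it.
- filter_slide (a joint): Filter slide, an aluminium plate through a black gate on the source's left flank, with the upright tab at its outer end. Value in m: how far it is out along the jack's +y; 0 = fully home on its stop, 0.032 = most. Push the tab towards -y; it drags with about 3 N and stays where left.
- reagent: Amber reagent bottle with screw cap, 64 mm across, 125 mm high, standing on the bench near the jack. Origin: centre of its underside.
- slidebox: Closed grey slide box, 105 x 85 x 35 mm, on the bench near the jack. Origin: centre of its underside.
- beaker: Glass beaker, 72 mm across, 80 mm high, on the bench near the jack. Origin: centre of its underside.

How it is judged:
By the outcome, as a careful person would: the job done as asked, in the order asked, and still so for the second after the job is handed in, with the robot touching nothing.
It also fails if it takes over 48 s, if anything falls off the work surface, if the arm or the gripper's body presses on something with over 40 N, if the wrist force passes 120 N, or if a joint passes its speed limit or range.

ROBOT

A 7-joint arm with a two-finger parallel gripper is mounted at the origin on the work surface. World frame = base frame: x ahead of the robot, y to its left, z up, the work surface at z = 0. Lengths are in m, angles in rad, forces in N, time in s.
With the tool pointing down it reaches from about 0.4 to 0.875 m from the base axis. Payload 4.4 kg.
Tool frame: the origin (TCP) lies at the very end of the fingers, on their centre line; the grasp point (between the pads) lies 19 mm behind it; z points along the fingers, y is the line along which they close (so a half turn about z gives the same grasp; the last joint's range is limited). The gripper opens to 85 mm and grips with 20 to 120 N. Pads are 22 mm wide; open, the fingers measure 114 mm over their backs; the gripper's body (76 mm by 85 mm) begins 54 mm behind the grasp point. The pads swing forward as they close: fully open they stand 13 mm farther back than shut.
Start: joints at [-1.279, 0.628, 0.038, 1.517, -0.027, 0.996, -0.02], TCP at [0.228, 0.609, 0.231] pointing down, gripper open.
Joint ranges: [-3.06, 3.06], [-0.37, 2.12], [-1.25, 1.32], [0.18, 2.47], [-1.1, 4.24], [0.23, 1.98], [-2.94, 2.94]. Speed limits (rad/s): [2.57, 2.57, 3.14, 3.14, 3.14, 3.14, 3.14].

INTERFACE

Orientations are given as a unit quaternion [w, x, y, z].
In Python, from station import r gives the robot as it stands.
- The arm moves only by the tool play_rows, never from a script. Its argument "deltas" is a list of rows, each an object with "claw": the closure, from 0 (fully open) to 1 (shut); "dp": the shift along the world's x, y, z in cm, a list of three; "twist": the turn about the world's z in degrees. A call has 1 to 5 rows; each row shifts and turns the commanded pose from where the row before left it; what a row does not reach is not made up. A row lasts 1/12 s, in which the tool goes at most 41.7 mm and 7.16 degrees, less where a joint would pass 70% of its speed; a pose out of reach is approached as far as the arm can. A call with a gripper value outside its range is refused whole. The fingers move at their own pace and stop on an object; the grip force is fixed at half the most. Time passes only in rows, so rows that do not move let the fingers close. It gives the time, the measured TCP pose, the force, the opening and the grip force at its end, in the units of the state.
- r.sense(): the state, without advancing time (a new reading comes with each control period).
- r.capture(name): name is "scene" or "top" or "wrist"; returns (picture, depth): 480x640x3 uint8, red, green, blue; 480x640 float32, m along the optical axis (not along the pixel's ray), 0 where there is no reading.
- r.get_calibration(name): a dict with "K" (3x3 intrinsics, pixels), "extrinsics" (4x4, takes a point from camera to world coordinates). Camera axes: x right, y up, looking along -z (the intrinsics and any distortion apply to the point x, -y, -z); pixel columns grow to the right and rows downward; lengths in m; the calibration is good to about 2 mm. The wrist camera is an equidistant fisheye: a pixel r from the principal point sees the ray r / f radians off the axis. A picture is of the moment at which its call begins: read the wrist's pose just before it. get_calibration takes no time and is no camera call; for the wrist camera it gives the pose at the moment of the call.
- r.close_job(): hands the job in; it is judged then, once.
The state is a dict: "time": time; "joint_positions": joint angles; "qvel": joint speeds; "joint_torque": joint torques, N m; "tool_pos": TCP position; "tcp_rot": TCP orientation; "ft_force": force on the tool from outside, world axes, zero at the start; "ft_torque": the same for the moment, N m; "opening": opening from 0.0 (shut) to 1.0 (fully open); "grip_force": force on a finger pad.
Only numpy, scipy, OpenCV 4.12 (cv2) and the standard library are available. Lean on these libraries where they do the work, as an engineer would, in place of code of your own. Each camera call takes 0.05 s, during which the arm holds its last target. There are 200 camera calls.

## Working session

There is one attempt and no reset: what is moved stays moved. The work goes in short steps, Python scripts to look and compute and a tool call to move; the robot and the scene stay as the last step left them, time stands still between calls to the robot, and variables do not carry over. Pictures are saved under pics/ and viewed, at most 10 in all, crops included, and the job is handed in when it is done.

Besides the shell and the picture viewer there is one more tool, called after "Emit:" as a command line: name --argument value ..., lists and objects as JSON in quotes. play_rows: Moves the arm, as the interface text tells. Its arguments: {"type":"object","properties":{"deltas":{"type":"array"}},"required":["deltas"]}

```bash
mkdir -p pics; python3 - <<'E'
from station import r
import cv2,numpy as np
s=r.sense();print({k:np.round(v,3) for k,v in s.items()})
for n in("scene","top"):
    p,d=r.capture(n);cv2.imwrite(f"pics/{n}0.png",p[:,:,::-1]);np.save(f"{n}_d.npy",d);np.save(f"{n}_p.npy",p)
    c=r.get_calibration(n);print(n,c)
E
```

```text
{'time': np.float64(0.0), 'joint_positions': array([-1.279,  0.629,  0.038,  1.518, -0.027,  0.996, -0.02 ]), 'qvel': array([-0.   ,  0.001,  0.001, -0.001, -0.   ,  0.001,  0.001]), 'joint_torque': array([ 1.0000e-03, -5.6340e+01,  1.2270e+00, -1.9343e+01,  1.1000e-02,
        1.1000e-02, -0.0000e+00]), 'tool_pos': array([0.227, 0.608, 0.23 ]), 'tcp_rot': array([-0.   ,  0.178,  0.984, -0.001]), 'ft_force': array([-0.416, -0.264,  0.653]), 'ft_torque': array([ 0.004, -0.011, -0.035]), 'grip_force': np.float64(0.0), 'opening': np.float64(0.996)}
scene {'K': array([[467.54854058,   0.        , 320.84566134],
       [  0.        , 467.54854058, 235.48345299],
       [  0.        ,   0.        ,   1.        ]]), 'extrinsics': array([[ 0.0066461 , -0.58563018,  0.81055113,  1.47229394],
       [ 0.99996803,  0.00749653, -0.00278292,  0.01137292],
       [-0.00444656,  0.81054371,  0.58566127,  0.82370608],
       [ 0.        ,  0.        ,  0.        ,  1.        ]])}
top {'K': array([[560.59745506,   0.        , 321.61854774],
       [  0.        , 560.59745506, 236.59004012],
       [  0.        ,   0.        ,   1.        ]]), 'extrinsics': array([[ 2.21197937e-02,  9.94970944e-01, -9.76910247e-02,
         3.97093051e-01],
       [-9.99755302e-01,  2.19917183e-02, -2.38773557e-03,
         4.98701226e-03],
       [-2.27334021e-04,  9.77199360e-02,  9.95213928e-01,
         1.29334422e+00],
       [ 0.00000000e+00,  0.00000000e+00,  0.00000000e+00,
         1.00000000e+00]])}
```

View pics/scene0.png

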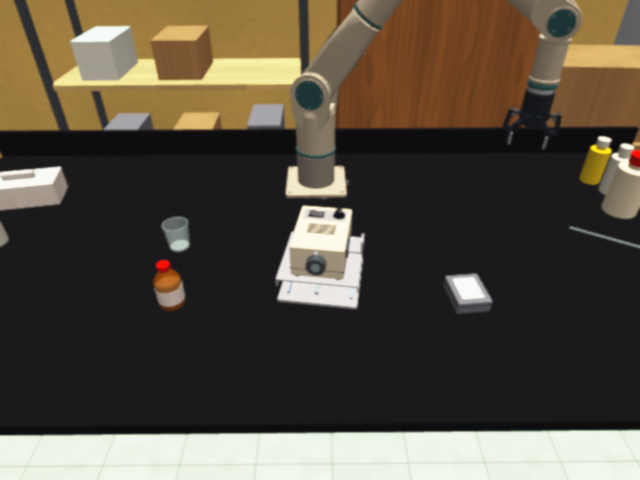

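View pics/top0.png

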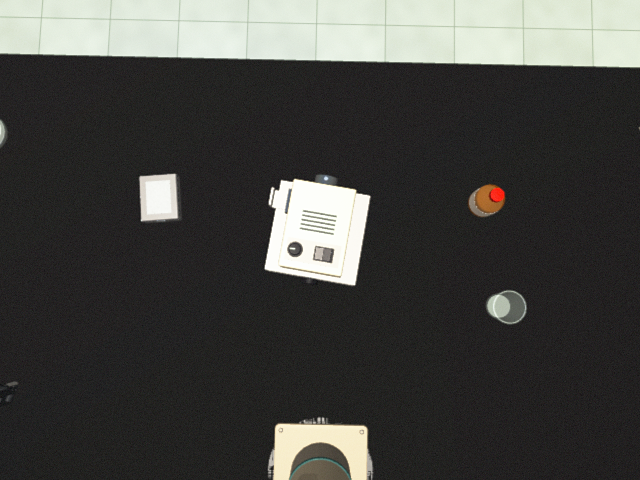

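```bash
cat > h.py <<'E'
import numpy as np,cv2
from station import r
def cloud(n,d):
    c=r.get_calibration(n);K=c["K"];E=c["extrinsics"]
    v,u=np.mgrid[:480,:640]
    P=np.stack([(u-K[0,2])/K[0,0]*d,-(v-K[1,2])/K[1,1]*d,-d],-1)
    return P@E[:3,:3].T+E[:3,3]
def ray(n,u,v,z):
    c=r.get_calibration(n);K=c["K"];E=c["extrinsics"]
    q=E[:3,:3]@np.array([(u-K[0,2])/K[0,0],-(v-K[1,2])/K[1,1],-1.]);o=E[:3,3]
    return (o+q*(z-o[2])/q[2])
E
python3 - <<'E'
from h import *
p=np.load("top_p.npy");d=np.load("top_d.npy");C=cloud("top",d)
cv2.imwrite("pics/topc.png",cv2.resize(p[165:300,250:390],None,fx=4.4,fy=4.4,interpolation=cv2.INTER_CUBIC)[:,:,::-1])
np.set_printoptions(linewidth=200,suppress=True)
z=C[...,2];sub=z[165:300,250:390]
h,e=np.histogram(sub,bins=np.arange(-.02,.25,.005));print([(round(a,3),int(b)) for a,b in zip(e,h) if b])
print((z[176:292:4,256:380:4]*1000).astype(int))
E
```

```text
[(np.float64(-0.01), 268), (np.float64(-0.005), 4722), (np.float64(0.0), 4548), (np.float64(0.005), 297), (np.float64(0.01), 16), (np.float64(0.025), 1), (np.float64(0.04), 3), (np.float64(0.045), 7), (np.float64(0.05), 31), (np.float64(0.055), 46), (np.float64(0.06), 25), (np.float64(0.065), 5), (np.float64(0.07), 558), (np.float64(0.075), 1724), (np.float64(0.08), 250), (np.float64(0.085), 2), (np.float64(0.09), 5), (np.float64(0.095), 4), (np.float64(0.1), 5), (np.float64(0.105), 5), (np.float64(0.11), 5), (np.float64(0.115), 5), (np.float64(0.12), 3), (np.float64(0.125), 5), (np.float64(0.13), 6), (np.float64(0.135), 11), (np.float64(0.14), 27), (np.float64(0.145), 107), (np.float64(0.15), 237), (np.float64(0.155), 66), (np.float64(0.16), 86), (np.float64(0.165), 1032), (np.float64(0.17), 3969), (np.float64(0.175), 563), (np.float64(0.18), 80), (np.float64(0.185), 88), (np.float64(0.19), 5)]
[[   1    1   -4   -1    0    1   -6   -2    1   -2    0   -1    0    3    0  140  149  154  154  155    0    1    0    0    4    0   -4   -2   -2   -1    3]
 [  -2   -2   -3    4   -5    0  
[... 3691 characters left out ...]
2  167  172  174  171   78   72   81   78    0   -3    0    0   -1]
 [  -3    0    1   -2   -2   -4   -3   -1    3    5    4    1   77   79   79   78   79   77   77   98  141  155   78   78   77   78   -1   -1    0    2    3]
 [   0    4   -4    0    0   -2   -2   -2    3   -2    3   45   58   59   57   51   -2    6   77   76   75   81   74   78   76   -3   -2    0   -1    4   -4]
 [  -2    0    0    0   -2    0   -3   -2   -2   -1    3    3   -2    0   53   47    1    0   -1    0   -1   -4   -2   11   76   -1    0    5    3   -1    2]
 [  -1    0    3   -4    1   -1    3    5    0   -1    0    4   -1    0    1    0    3   -5    1    1   -2    7   -4   -3    2   -3    0   -3    0    1    0]]
```

View pics/topc.png

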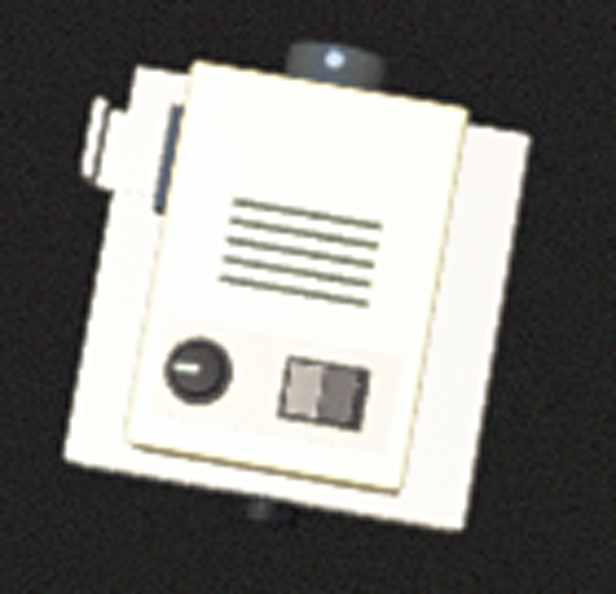

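```bash
python3 - <<'E'
from h import *
np.set_printoptions(precision=4,suppress=True)
p=np.load("top_p.npy").astype(int);d=np.load("top_d.npy");C=cloud("top",d);z=C[...,2]
H=np.median(z[(z>.07)&(z<.083)]);T=np.median(z[(z>.165)&(z<.176)]);print("plate",H,"top",T)
m=np.zeros(z.shape,np.uint8);m[165:300,282:390]=(z[165:300,282:390]>.16)&(z[165:300,282:390]<.2)
m=cv2.morphologyEx(m,cv2.MORPH_OPEN,np.ones((3,3)))
c=max(cv2.findContours(m,0,1)[0],key=cv2.contourArea)
pts=np.array([ray("top",u,v,T)[:2] for u,v in c[:,0].astype(float)])
rc=cv2.minAreaRect((pts*1000).astype(np.float32));print("case",rc)
ang=np.deg2rad(rc[2]); cands=[ang+k*np.pi/2 for k in range(-4,4)]
yaw=min(cands,key=lambda a:abs(a+.16));print("yaw deg",np.rad2deg(yaw))
R=np.array([[np.cos(yaw),-np.sin(yaw)],[np.sin(yaw),np.cos(yaw)]]);o=np.array(rc[0])/1000
loc=lambda q:(q[:2]-o)@R
g=p.sum(-1)
def seg(name,mask,zz):
    c=max(cv2.findContours(mask.astype(np.uint8),0,1)[0],key=cv2.contourArea)
    L=np.array([loc(ray("top",u,v,zz)) for u,v in c[:,0].astype(float)]);lo,hi=L.min(0),L.max(0);print(name,"local",lo,hi,"mid",(lo+hi)/2,"world",o+R@((lo+hi)/2))
B=np.zeros(z.shape,bool);B[240:268,308:338]=1
seg("rocker",B&(g<560),T+.003)
B[:]=0;B[235:262,284:306]=1;seg("knob",B&(g<450),T+.013)
B[:]=0;B[180:215,262:284]=1;seg("tab",B&(z>.17)&(z<.2),T+.009)
print(R)
E
```

```text
plate 0.07688603915557046 top 0.17187057853002652
case ((526.7705688476562, 20.337814331054688), (134.59129333496094, 179.7118377685547), 81.26087188720703)
yaw deg -8.739128112792969
rocker local [-0.0663 -0.0441] [-0.0367 -0.0049] mid [-0.0515 -0.0245] world [0.4722 0.004 ]
knob local [-0.0669  0.0179] [-0.0378  0.0467] mid [-0.0524  0.0323] world [0.4799 0.0602]
tab local [0.0264 0.0954] [0.0634 0.1018] mid [0.0449 0.0986] world [0.5861 0.111 ]
[[ 0.9884  0.1519]
 [-0.1519  0.9884]]
```

Emit:
play_rows --deltas '[{"claw": 1, "dp": [2.4, -3.0, 0.2], "twist": -5.2}, {"claw": 1, "dp": [2.4, -3.0, 0.2], "twist": -5.2}, {"claw": 1, "dp": [2.4, -3.0, 0.2], "twist": -5.2}, {"claw": 1, "dp": [2.4, -3.0, 0.2], "twist": -5.2}, {"claw": 1, "dp": [2.4, -3.0, 0.2], "twist": -5.2}]'

```text
time: 0.52
tool_pos: [0.3483, 0.4571, 0.2411]
tcp_rot: [-0.0, 0.397, 0.918, -0.0]
ft_force: [0.6, 0.7, -0.1]
opening: 0.297
grip_force: 0.0
```

Emit:
play_rows --deltas '[{"claw": 1, "dp": [2.4, -3.0, 0.2], "twist": -5.2}, {"claw": 1, "dp": [2.4, -3.0, 0.2], "twist": -5.2}, {"claw": 1, "dp": [2.4, -3.0, 0.2], "twist": -5.2}, {"claw": 1, "dp": [2.4, -3.0, 0.2], "twist": -5.2}, {"claw": 1, "dp": [2.4, -3.0, 0.2], "twist": -5.2}]'

```text
time: 0.93
tool_pos: [0.4682, 0.3072, 0.2512]
tcp_rot: [-0.0, 0.593, 0.805, -0.0]
ft_force: [1.1, 0.8, -0.2]
opening: -0.002
grip_force: 0.0
```

Emit:
play_rows --deltas '[{"claw": 1, "dp": [2.5, -3.2, 0], "twist": -5.2}, {"claw": 1, "dp": [2.5, -3.2, 0], "twist": -5.2}, {"claw": 1, "dp": [2.5, -3.2, 0], "twist": -5.2}, {"claw": 1, "dp": [2.5, -3.2, 0], "twist": -5.2}, {"claw": 1, "dp": [2.4, -3.0, 0], "twist": -5.2}]'

```text
time: 1.35
tool_pos: [0.5924, 0.1487, 0.2511]
tcp_rot: [-0.0, 0.759, 0.651, -0.0]
ft_force: [1.2, 1.6, -0.1]
opening: -0.001
grip_force: 0.0
```

```bash
python3 - <<'E'
from h import *
s=r.sense();print(s["tool_pos"],s["tcp_rot"],s["ft_force"],s["time"])
c=r.get_calibration("wrist");print(c)
p,d=r.capture("wrist");cv2.imwrite("pics/w1.png",p[:,:,::-1])
E
```

```text
[0.59240104 0.14868882 0.25113113] [-2.32059802e-05  7.59192214e-01  6.50866433e-01 -2.60754171e-04] [ 1.23910366  1.58019624 -0.0976114 ] 1.35
{'K': array([[371.64829954,   0.        , 317.53666125],
       [  0.        , 371.64829954, 235.71551593],
       [  0.        ,   0.        ,   1.        ]]), 'extrinsics': array([[ 9.88381553e-01,  1.46245789e-01,  4.14013996e-02,
         6.02407484e-01],
       [-1.51992918e-01,  9.51443717e-01,  2.67680791e-01,
         2.16468596e-01],
       [-2.43913067e-04, -2.70863476e-01,  9.62617742e-01,
         3.93834902e-01],
       [ 0.00000000e+00,  0.00000000e+00,  0.00000000e+00,
         1.00000000e+00]])}
```

View pics/w1.png

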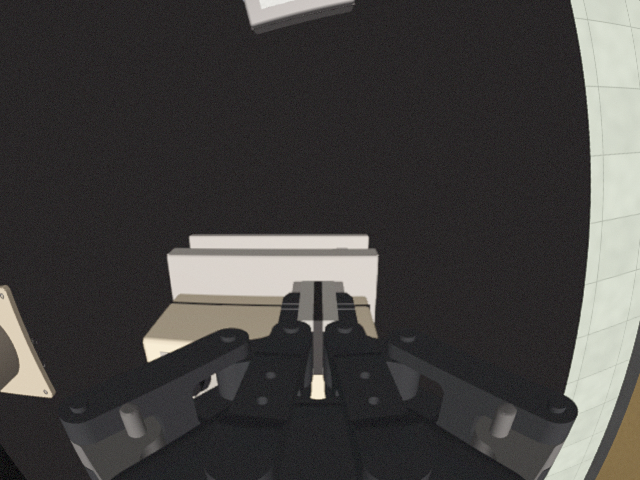

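Emit:
play_rows --deltas '[{"claw": 1, "dp": [0, 0, -3], "twist": 0}, {"claw": 1, "dp": [0, 0, -3], "twist": 0}, {"claw": 1, "dp": [0, 0, -2.9], "twist": 0}, {"claw": 1, "dp": [0, 0, 0], "twist": 0}]'

```text
time: 1.73
tool_pos: [0.5871, 0.1505, 0.1566]
tcp_rot: [-0.003, 0.757, 0.653, -0.005]
ft_force: [-1.0, 0.2, -0.6]
opening: -0.002
grip_force: 0.0
```

Emit:
play_rows --deltas '[{"claw": 1, "dp": [-0.11, -0.69, 0], "twist": 0}, {"claw": 1, "dp": [-0.11, -0.69, 0], "twist": 0}, {"claw": 1, "dp": [-0.03, -0.2, 0], "twist": 0}, {"claw": 1, "dp": [0, 0, 0], "twist": 0}]'

```text
time: 2.07
tool_pos: [0.5903, 0.1336, 0.1644]
tcp_rot: [0.001, 0.758, 0.652, 0.001]
ft_force: [-0.7, 0.2, 1.4]
opening: -0.001
grip_force: 0.0
```

Emit:
play_rows --deltas '[{"claw": 1, "dp": [-0.03, -0.2, 0], "twist": 0}, {"claw": 1, "dp": [-0.03, -0.2, 0], "twist": 0}, {"claw": 1, "dp": [-0.03, -0.2, 0], "twist": 0}, {"claw": 1, "dp": [0, 0, 0], "twist": 0}]'

```text
time: 2.4
tool_pos: [0.5883, 0.1286, 0.1626]
tcp_rot: [0.0, 0.758, 0.653, 0.0]
ft_force: [0.6, -1.1, -0.6]
opening: -0.003
grip_force: 0.0
```

Emit:
play_rows --deltas '[{"claw": 1, "dp": [-0.03, -0.15, 0], "twist": 0}, {"claw": 1, "dp": [-0.02, -0.15, 0], "twist": 0}, {"claw": 1, "dp": [0, 0, 0], "twist": 0}]'

```text
time: 2.65
tool_pos: [0.5877, 0.1257, 0.1623]
tcp_rot: [0.0, 0.758, 0.653, -0.0]
ft_force: [-1.2, 0.2, -0.4]
opening: -0.002
grip_force: 0.0
```

Emit:
play_rows --deltas '[{"claw": 1, "dp": [-0.03, -0.15, 0], "twist": 0}, {"claw": 1, "dp": [-0.02, -0.15, 0], "twist": 0}, {"claw": 1, "dp": [0, 0, 0], "twist": 0}]'

```text
time: 2.9
tool_pos: [0.5873, 0.124, 0.1623]
tcp_rot: [-0.0, 0.757, 0.653, 0.001]
ft_force: [0.6, 1.4, -1.1]
opening: 0.001
grip_force: 1.3
```

Emit:
play_rows --deltas '[{"claw": 1, "dp": [-0.03, -0.15, 0], "twist": 0}, {"claw": 1, "dp": [-0.02, -0.15, 0], "twist": 0}, {"claw": 1, "dp": [0, 0, 0], "twist": 0}]'

```text
time: 3.15
tool_pos: [0.5867, 0.12, 0.1623]
tcp_rot: [-0.0, 0.758, 0.653, 0.0]
ft_force: [1.3, 2.4, -1.9]
opening: 0.005
grip_force: 1.5
```

Emit:
play_rows --deltas '[{"claw": 1, "dp": [-0.02, -0.15, 0], "twist": 0}, {"claw": 1, "dp": [-0.02, -0.15, 0], "twist": 0}, {"claw": 1, "dp": [0, 0, 0], "twist": 0}]'

```text
time: 3.4
tool_pos: [0.5862, 0.1166, 0.1623]
tcp_rot: [-0.0, 0.758, 0.653, -0.0]
ft_force: [-0.1, 3.1, -1.7]
opening: 0.002
grip_force: 1.2
```

Emit:
play_rows --deltas '[{"claw": 1, "dp": [-0.02, -0.15, 0], "twist": 0}, {"claw": 1, "dp": [-0.02, -0.15, 0], "twist": 0}, {"claw": 1, "dp": [0, 0, 0], "twist": 0}]'

```text
time: 3.65
tool_pos: [0.5857, 0.1135, 0.1623]
tcp_rot: [-0.0, 0.758, 0.653, -0.0]
ft_force: [0.1, 2.6, -2.1]
opening: -0.002
grip_force: 1.1
```

Emit:
play_rows --deltas '[{"claw": 1, "dp": [-0.02, -0.15, 0], "twist": 0}, {"claw": 1, "dp": [-0.02, -0.15, 0], "twist": 0}, {"claw": 1, "dp": [0, 0, 0], "twist": 0}]'

```text
time: 3.9
tool_pos: [0.5853, 0.1106, 0.1623]
tcp_rot: [-0.0, 0.758, 0.653, -0.0]
ft_force: [-0.2, 3.3, -1.4]
opening: -0.002
grip_force: 1.1
```

Emit:
play_rows --deltas '[{"claw": 1, "dp": [-0.02, -0.15, 0], "twist": 0}, {"claw": 1, "dp": [-0.02, -0.15, 0], "twist": 0}, {"claw": 1, "dp": [0, 0, 0], "twist": 0}]'

```text
time: 4.15
tool_pos: [0.5848, 0.1076, 0.1622]
tcp_rot: [-0.0, 0.758, 0.653, -0.0]
ft_force: [-1.0, 3.0, -1.9]
opening: -0.005
grip_force: 1.1
```

Emit:
play_rows --deltas '[{"claw": 1, "dp": [-0.02, -0.15, 0], "twist": 0}, {"claw": 1, "dp": [-0.02, -0.15, 0], "twist": 0}, {"claw": 1, "dp": [0, 0, 0], "twist": 0}]'

```text
time: 4.4
tool_pos: [0.5844, 0.1046, 0.1623]
tcp_rot: [-0.0, 0.758, 0.653, -0.0]
ft_force: [-1.4, 2.7, -0.3]
opening: 0.0
grip_force: 1.1
```

Emit:
play_rows --deltas '[{"claw": 1, "dp": [-0.02, -0.15, 0], "twist": 0}, {"claw": 1, "dp": [-0.02, -0.15, 0], "twist": 0}, {"claw": 1, "dp": [0, 0, 0], "twist": 0}]'

```text
time: 4.65
tool_pos: [0.584, 0.1018, 0.1623]
tcp_rot: [-0.0, 0.758, 0.653, -0.0]
ft_force: [-1.6, 2.4, -0.7]
opening: 0.0
grip_force: 1.3
```

Emit:
play_rows --deltas '[{"claw": 1, "dp": [-0.02, -0.15, 0], "twist": 0}, {"claw": 1, "dp": [-0.02, -0.15, 0], "twist": 0}, {"claw": 1, "dp": [0, 0, 0], "twist": 0}]'

```text
time: 4.9
tool_pos: [0.5839, 0.1017, 0.1623]
tcp_rot: [-0.001, 0.757, 0.653, 0.001]
ft_force: [-1.3, 8.1, -0.5]
opening: 0.0
grip_force: 3.8
```

Emit:
play_rows --deltas '[{"claw": 1, "dp": [-0.01, -0.1, 0], "twist": 0}, {"claw": 1, "dp": [0, 0, 0], "twist": 0}]'

```text
time: 5.07
tool_pos: [0.5839, 0.1017, 0.1623]
tcp_rot: [-0.002, 0.757, 0.654, 0.002]
ft_force: [-0.6, 8.7, -0.8]
opening: -0.003
grip_force: 4.6
```

Emit:
play_rows --deltas '[{"claw": 1, "dp": [0.2, 1.5, 0], "twist": 0}, {"claw": 1, "dp": [0.2, 1.5, 0], "twist": 0}, {"claw": 1, "dp": [0, 0, 3], "twist": 0}, {"claw": 1, "dp": [0, 0, 3], "twist": 0}, {"claw": 1, "dp": [0, 0, 2.8], "twist": 0}]'

```text
time: 5.48
tool_pos: [0.5883, 0.1282, 0.2515]
tcp_rot: [0.001, 0.757, 0.653, -0.0]
ft_force: [0.2, -0.2, -0.2]
opening: 0.003
grip_force: 0.0
```

Emit:
play_rows --deltas '[{"claw": 1, "dp": [-2.2, -2.8, 0], "twist": 0}, {"claw": 1, "dp": [-2.4, -2.8, 0], "twist": 0}, {"claw": 1, "dp": [-2.4, -2.8, 0], "twist": 0}, {"claw": 1, "dp": [-2.4, -2.8, 0], "twist": 0}, {"claw": 1, "dp": [-2.2, -2.6, 0], "twist": 0}]'

```text
time: 5.9
tool_pos: [0.4709, -0.0116, 0.2507]
tcp_rot: [0.001, 0.758, 0.653, -0.0]
ft_force: [-0.4, -0.9, -0.1]
opening: -0.0
grip_force: 0.0
```

Emit:
play_rows --deltas '[{"claw": 1, "dp": [0, 0, 0], "twist": 0}, {"claw": 1, "dp": [0, 0, 0], "twist": 0}]'

```text
time: 6.07
tool_pos: [0.4716, -0.0116, 0.251]
tcp_rot: [0.001, 0.759, 0.651, 0.0]
ft_force: [0.5, 0.3, -0.1]
opening: -0.002
grip_force: 0.0
```

```bash
python3 - <<'E'
from h import *
s=r.sense();print(s["tool_pos"],s["tcp_rot"],s["ft_force"],s["time"])
p,d=r.capture("wrist");q,_=r.capture("top");np.save("w2_p.npy",p)
cv2.imwrite("pics/w2.png",np.hstack([cv2.resize(p[150:480,120:520],(480,396)),cv2.resize(q[165:300,250:350],(293,396))])[:,:,::-1])
E
```

```text
[ 0.47162948 -0.01155492  0.25103171] [7.24932018e-04 7.58741166e-01 6.51391770e-01 2.80352928e-04] [ 0.45935165  0.32352242 -0.06033384] 6.0667
```

View pics/w2.png

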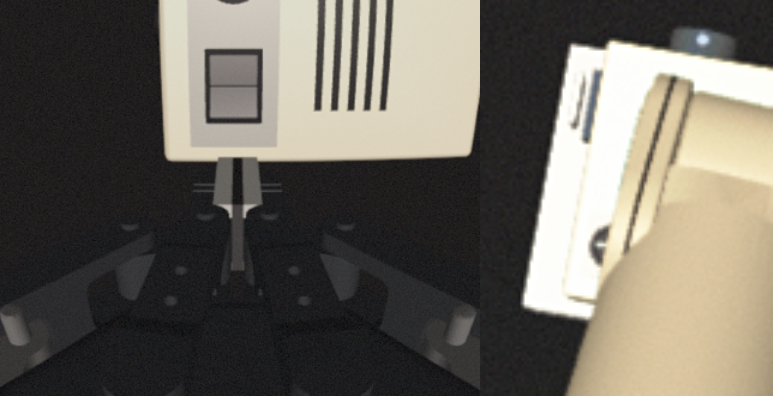

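```bash
python3 - <<'E'
from h import *
c=r.get_calibration("wrist");K=c["K"];E=c["extrinsics"];a=-0.1525
R=np.array([[np.cos(a),-np.sin(a)],[np.sin(a),np.cos(a)]]);t=r.sense()["tool_pos"]
def wr(u,v,z):
    x,y=(u-K[0,2])/K[0,0],(v-K[1,2])/K[1,1];th=np.hypot(x,y)
    q=E[:3,:3]@np.array([x/th*np.sin(th),-y/th*np.sin(th),-np.cos(th)]);o=E[:3,3]
    return o+q*(z-o[2])/q[2]
for X,Y,z in[(206,49,.173),(262,49,.173),(206,123,.173),(262,123,.173),(208,86,.175),(260,86,.175)]:
    w=wr(120+X/1.2,150+Y/1.2,z);print(w.round(4),"rel to TCP, jack axes mm",(((w-t)[:2]@R)*1000).round(1))
v=E[:3,:3].T@(t-E[:3,3]);v=np.array([v[0],-v[1],-v[2]]);th=np.arctan2(np.hypot(v[0],v[1]),v[2]);f=v[:2]/np.hypot(v[0],v[1])*th*K[0,0]+K[:2,2];print("TCP px in crop",(f-[120,150])*1.2)
E
```

```text
[0.4625 0.0271 0.173 ] rel to TCP, jack axes mm [-16.   34.4]
[0.4902 0.023  0.173 ] rel to TCP, jack axes mm [12.  34.6]
[ 0.4562 -0.0112  0.173 ] rel to TCP, jack axes mm [-16.4  -4.4]
[ 0.485  -0.0155  0.173 ] rel to TCP, jack axes mm [12.8 -4.3]
[0.4607 0.0087 0.175 ] rel to TCP, jack axes mm [-15.   15.9]
[0.4866 0.0048 0.175 ] rel to TCP, jack axes mm [11.2 16. ]
TCP px in crop [238.25999916 180.18909016]
```

Emit:
play_rows --deltas '[{"claw": 1, "dp": [-0.2, 0, -2], "twist": 0}, {"claw": 1, "dp": [0, 0, -2], "twist": 0}, {"claw": 1, "dp": [0, 0, -1.5], "twist": 0}, {"claw": 1, "dp": [0, 0, -0.5], "twist": 0}, {"claw": 1, "dp": [0, 0, 0], "twist": 0}]'

```text
time: 6.58
tool_pos: [0.4699, -0.009, 0.1891]
tcp_rot: [-0.001, 0.757, 0.653, -0.001]
ft_force: [-0.4, 0.2, 1.1]
opening: 0.003
grip_force: 0.0
```

Emit:
play_rows --deltas '[{"claw": 1, "dp": [0, 0, 0], "twist": 0}, {"claw": 1, "dp": [0, 0, -0.2], "twist": 0}, {"claw": 1, "dp": [0, 0, -0.1], "twist": 0}, {"claw": 1, "dp": [0, 0, 0], "twist": 0}]'

```text
time: 6.92
tool_pos: [0.4702, -0.0098, 0.1877]
tcp_rot: [0.0, 0.757, 0.653, 0.0]
ft_force: [-0.4, -0.9, 0.3]
opening: 0.003
grip_force: 0.0
```

Emit:
play_rows --deltas '[{"claw": 1, "dp": [0, 0, -0.15], "twist": 0}, {"claw": 1, "dp": [0, 0, -0.15], "twist": 0}, {"claw": 1, "dp": [0, 0, 0], "twist": 0}]'

```text
time: 7.17
tool_pos: [0.4697, -0.0099, 0.1842]
tcp_rot: [-0.0, 0.758, 0.653, -0.0]
ft_force: [0.5, -0.0, -0.6]
opening: -0.0
grip_force: 0.0
```

Emit:
play_rows --deltas '[{"claw": 1, "dp": [0, 0, -0.15], "twist": 0}, {"claw": 1, "dp": [0, 0, -0.15], "twist": 0}, {"claw": 1, "dp": [0, 0, 0], "twist": 0}]'

```text
time: 7.42
tool_pos: [0.4699, -0.0099, 0.1813]
tcp_rot: [0.0, 0.758, 0.653, 0.0]
ft_force: [-0.2, 0.5, 2.3]
opening: -0.0
grip_force: 0.9
```

Emit:
play_rows --deltas '[{"claw": 1, "dp": [0, 0, -0.1], "twist": 0}, {"claw": 1, "dp": [0, 0, -0.1], "twist": 0}, {"claw": 1, "dp": [0, 0, 0], "twist": 0}]'

```text
time: 7.67
tool_pos: [0.4698, -0.0109, 0.1796]
tcp_rot: [0.0, 0.758, 0.652, -0.0]
ft_force: [-1.2, -2.6, 5.1]
opening: -0.0
grip_force: 2.6
```

Emit:
play_rows --deltas '[{"claw": 1, "dp": [0, 0, -0.1], "twist": 0}, {"claw": 1, "dp": [0, 0, 0], "twist": 0}]'

```text
time: 7.83
tool_pos: [0.4697, -0.0104, 0.1783]
tcp_rot: [0.0, 0.758, 0.652, -0.0]
ft_force: [-0.2, 0.5, 0.2]
opening: 0.005
grip_force: 0.0
```

Emit:
play_rows --deltas '[{"claw": 1, "dp": [0, 0, 1.5], "twist": 0}, {"claw": 1, "dp": [0, 0, 3], "twist": 0}, {"claw": 1, "dp": [0, 0, 3], "twist": 0}, {"claw": 1, "dp": [0, 0, 0], "twist": 0}, {"claw": 1, "dp": [0, 0, 0], "twist": 0}]'

```text
time: 8.25
tool_pos: [0.4708, -0.0096, 0.2545]
tcp_rot: [0.001, 0.757, 0.653, 0.002]
ft_force: [0.2, -0.6, -1.1]
opening: 0.0
grip_force: 0.0
```

```bash
python3 - <<'E'
from h import *
s=r.sense();print(s["tool_pos"],s["ft_force"],s["time"])
p,d=r.capture("wrist")
q=np.load("w2_p.npy")
cv2.imwrite("pics/w3.png",np.hstack([cv2.resize(i[150:330,250:390],(390,500)) for i in(q,p)])[:,:,::-1])
E
```

```text
[ 0.47083654 -0.00960049  0.25450431] [ 0.20252678 -0.6180055  -1.11981582] 8.25
```

View pics/w3.png

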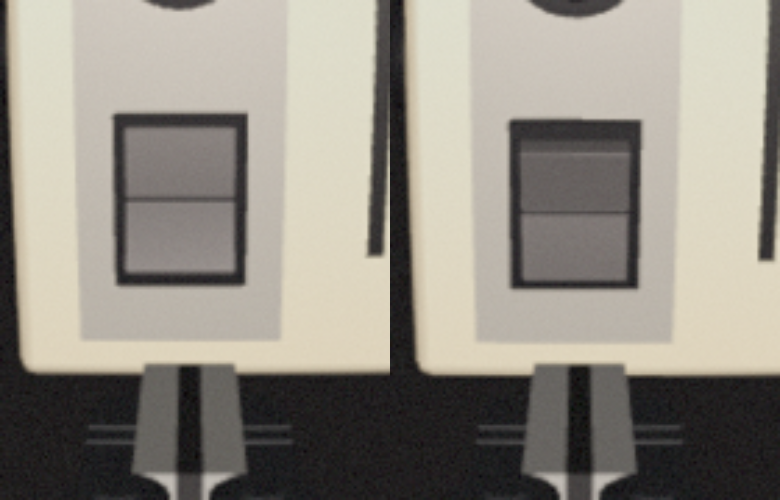

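The picture shows the rocker tipped over: its far (+y) end, at about (575,150), now stands up, and the near facet lies level. The slide stopped firmly at 8 to 9 N, so I'm handing in the job.

```bash
python3 -c "
from station import r
print(r.close_job())"
```

```text
the job is handed in; nothing more can be done
None
```

I pushed the filter slide in until it stopped firmly at about 9 N, then rocked the mains switch to on with about 5 N. The wrist camera showed the switch over, the glassware and slide box were not touched, and I handed the job in with the arm clear after about 8 s.

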